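# Set two pieces against the brass square for the catalogue photograph

## Task

Push the flat wooden case along the counter until one of its long sides lies flush against the inner side of the long arm of the brass square, whole length beside that arm, and push the silver tastevin into the inside corner of the square so that its round bowl touches both arms. Only slide them: neither may be lifted off the counter, and both end flat on it, at rest. Leave all the other pieces where they are.

Things in the scene. Friction and masses are not known exactly. Their poses are not given: they have to be found in the camera images.
- square: Flat L-shaped brass square screwed to the counter (it cannot move), 14 mm high, both arms 18 mm wide, dark ticks on the long one. Origin: the inside corner, at counter height. The inner face of the long arm is the plane x = 0 of its frame; this arm runs from the corner 430 mm to -y. The inner face of the short arm is the plane y = 0; this arm runs from the corner 120 mm to -x. The pieces lie on the inner side (-x, -y), the robot on the -x side; z is up.
- case: Loose closed wooden presentation case, dark, with brass clasp and corners: 88 mm along its x, 150 mm along its y, 34 mm high, about 0.3 to 0.6 kg. Origin: centre of its underside. It starts in front of the long arm, askew, its long sides within about 0.4 rad of parallel to it.
- tastevin: Loose silver tastevin, a shallow open round bowl with dimples: outer radius 42 mm from 8 mm above the counter up to the rim at 32 mm (radius 36 mm at the foot), wall 3 mm, inner floor at 4 mm, about 0.1 to 0.2 kg. Origin: centre of its underside. A flat ring handle with a thumb plate sticks out along its +x to 69 mm from the centre, 23 to 32 mm above the counter, so it passes over the square's 14 mm arms. At the start it points towards the long arm or the corner.
- stopper: Bystander: loose crystal decanter stopper, standing on its head, stem up, radius 21 mm, 58 mm tall. Origin: centre of its underside. It and the seal stamp stand in two places, in either order: one near the long arm between tastevin and case, one on the robot's side between them.
- seal: Bystander: loose wooden seal stamp, standing, radius 16 mm, 50 mm tall. Origin: centre of its underside.
- folding_corkscrew: Bystander: loose mother-of-pearl folding corkscrew lying on the counter, 75 mm along its y, about 27 mm wide, 13 mm high. Origin: centre of the underside of its handle.
- loupe: Bystander: loose black eye loupe, standing, radius 20 mm, 30 mm tall. Origin: centre of its underside.
- rack_corkscrew: Bystander: loose steel rack-and-pinion corkscrew standing on the brass turntable (a disc of radius 120 mm, 28 mm high, fixed), 146 mm tall, about 100 mm wide. Origin: centre of its underside.
- napkin_ring: Bystander: loose silver napkin ring standing on the turntable, radius 22 mm, 30 mm tall. Origin: centre of its underside.
Not all that is in view belongs to the job. What is shaped like the tastevin but red is not meant. What is shaped like the case but orange is not meant.

How it is judged:
At the end, for the whole second after the job is handed in: A long side of the case lies within 5 mm of the inner face of the long arm and within 0.05 rad of parallel to it, its whole length beside the arm; the bowl of the tastevin is within 5 mm of both inner faces; both lie flat on the counter at rest; no other piece has moved 20 mm (x of case in the frame of square between -0.049 and -0.04 m and angle between the x axis of case and the x axis of square, either way round below 0.05 rad and y of case in the frame of square between -0.355 and -0.16 m and x of tastevin in the frame of square between -0.047 and -0.037 m and y of tastevin in the frame of square between -0.047 and -0.037 m and height (world z) of each of case, tastevin below 0.006 m and angle between each of case, tastevin's own z axis and vertical below 0.08 rad and linear speed of each of case, tastevin below 0.01 m/s and distance of each of stopper, seal, folding_corkscrew, loupe, rack_corkscrew, napkin_ring from where it was at the start of the episode below 0.02 m); the robot touches nothing.
It fails at once if the case is lifted off the counter (height (world z) of case above 0.012 m).
It fails at once if the tastevin is lifted off the counter (height (world z) of tastevin above 0.012 m).
It fails at once if another piece is disturbed (moved by more than 20 mm) (distance of any of stopper, seal, folding_corkscrew, loupe, rack_corkscrew, napkin_ring from where it was at the start of the episode above 0.02 m).
It also fails if it takes over 45 s, if anything falls off the work surface, if the arm or the gripper's body presses on something with over 40 N, if the wrist force passes 120 N, or if a joint passes its speed limit or range.

## Robot

A 7-joint arm with a two-finger parallel gripper is mounted at the origin on the work surface. World frame = base frame: x ahead of the robot, y to its left, z up, the work surface at z = 0. Lengths are in m, angles in rad, forces in N, time in s.
With the tool pointing down it reaches from about 0.4 to 0.875 m from the base axis. Payload 19.3 kg.
Tool frame: the origin (TCP) lies at the very end of the fingers, on their centre line; the grasp point (between the pads) lies 19 mm behind it; z points along the fingers, y is the direction in which the jaws open and shut (so a half turn about z gives the same grasp; the last joint's range is limited). The gripper opens to 85 mm and grips with 20 to 120 N. Pads are 22 mm wide; open, the fingers measure 114 mm over their backs; the gripper's body (76 mm by 85 mm) begins 54 mm behind the grasp point. The pads swing forward as they close: fully open they stand 13 mm farther back than shut.
Start: joints at [1.125, 0.521, -0.036, 1.599, 0.021, 1.021, -0.113], TCP at [0.229, -0.581, 0.231] pointing down, gripper open.
Joint ranges: [-2.91, 2.91], [-0.3, 2.13], [-1.5, 1.42], [0.17, 2.43], [-1.26, 4.41], [0.16, 1.93], [-2.52, 2.52]. Speed limits (rad/s): [1.89, 1.89, 2.39, 2.39, 3.01, 3.01, 3.01].

## Interface

Orientations are given as [roll, pitch, yaw] about the fixed x, y, z axes, in that order (R = Rz(yaw) Ry(pitch) Rx(roll)).
In Python, from workcell import bot, viewer gives the robot as it stands.
- The arm moves only by the shell command python3 -m creep 'ROWS' [FORCE]. ROWS is JSON, a list of rows, each an object of numbers: "rx", "ry", "rz": the turn, a rotation vector about the tool's x, y, z in degrees; "tx", "ty", "tz": the shift along the tool's x, y, z in mm; "hand": the closure, from -1 (fully open) to 1 (shut), so that 0 is half open. In form: [{"rx": .., "ry": .., "rz": .., "tx": .., "ty": .., "tz": .., "hand": ..}, ...]. A call has 1 to 8 rows; each row is the pose to reach, as a shift and turn from the pose commanded when the call began, along the tool's axes at that moment; what a row does not reach only later rows make up. A row lasts 1/10 s, in which the tool goes at most 50 mm and 8.59 degrees, less where a joint would pass 70% of its speed; a pose out of reach is approached as far as the arm can. A call with a gripper value outside its range is refused whole. The fingers move at their own pace and stop on an object; FORCE is the grip in N (left out, the last holds). Time passes only in rows, so rows that repeat a pose let the fingers close. It gives the time, the measured TCP pose, the force and the opening at its end, in the units of the state.
- bot.observe(): the state, without advancing time (a new reading comes with each control period).
- viewer.grab_frame(name): name is "scene" or "top"; returns a dict with "pixels" (480x640x3 uint8, blue, green, red), "vertical_fov" (degrees; the focal length in pixels is half the picture's height over the tangent of half this angle, whatever the lens; pixels are square), "cx", "cy" (the principal point, pixels), "distortion" ([k1, k2, p1, p2, k3] as OpenCV has them; the pictures are not rectified), "rvec" (rotation vector, rad) and "tvec" (3), from world to camera coordinates, as OpenCV has them. Camera axes: x right, y down, z forward; pixel columns grow to the right and rows downward; lengths in m; the calibration is good to about 2 mm. A picture is of the moment at which its call begins. There is no depth.
- bot.job_done(): hands the job in, once; it reports no verdict.
Trained networks look in a picture, given as the dict that the camera call returned (one of the last four; its "shot" number tells which), for a name from the list of things; names that differ only in an ending like _2 or _b are one class to them, and where a whole thing is asked for, a point or a joint stands for the part that bears it (a point fixed in the world has none). Each returns a list of dicts, best first, with "score" (0 to 1); they miss things now and then, are a little off and sometimes report something else, mostly with a low value. They report only what shows in the picture. A call takes as long as a camera call. They do not tell look-alikes from the thing itself.
- viewer.outline_of(target, picture): "mask" (480x640 bool, what is visible of it) and "bbox" ([left, top, right, bottom] in pixels, round what is visible of it).
The state is a dict: "clock": time; "qpos": joint angles; "qd": joint speeds; "joint_efforts": joint torques, N m; "position": TCP position; "tool_rot": TCP orientation; "force": force on the tool from outside, world axes, zero at the start; "moment": the same for the moment, N m; "grip_width": finger opening in m.
Only numpy, scipy, OpenCV 4.12 (cv2) and the standard library are available. Lean on these libraries where they do the work, as an engineer would, in place of code of your own. Each camera call takes 0.05 s, during which the arm holds its last target.

## Working session

There is one attempt and no reset: what is moved stays moved. The work goes in short steps, Python scripts to look and compute and a shell command to move; the robot and the scene stay as the last step left them, time stands still between calls to the robot, and variables do not carry over. Pictures are saved under pics/ and viewed, and the job is handed in when it is done.

```bash
mkdir -p pics; ls; python3 - <<'E'
from workcell import bot, viewer
import cv2
print(bot.observe())
for n in("scene","top"):
    f=viewer.grab_frame(n); cv2.imwrite(f"pics/{n}0.png",f["pixels"])
    print({k:v for k,v in f.items() if k!="pixels"})
E
```

```text
pics
{'clock': 0.0, 'qpos': array([ 1.12481336,  0.52200782, -0.03634968,  1.59996882,  0.02117142,
        1.02109075, -0.1128066 ]), 'qd': array([ 0.00069833, -0.00249812, -0.000824  ,  0.00099481,  0.00225036,
        0.00068176,  0.00068334]), 'joint_efforts': array([ 5.07363748e-04, -9.27119064e+01,  1.97984509e+00, -3.69944322e+01,
        1.77132612e-02,  8.25872499e-03, -1.27956368e-04]), 'position': array([ 0.22924608, -0.58109795,  0.23074336]), 'tool_rot': array([-3.14050206e+00,  4.12846987e-05,  3.75770085e-01]), 'force': array([-0.26981529,  0.58211732, -0.20324746]), 'moment': array([-0.00166754, -0.01425108,  0.03035818]), 'grip_width': 0.08549972492046432}
{'vertical_fov': 54.61037672111655, 'cx': 317.7014069715693, 'cy': 239.07332496880562, 'distortion': array([-0.02905056,  0.        ,  0.        ,  0.        ,  0.        ]), 'rvec': array([ 2.23324795,  1.44124533, -0.39126607]), 'tvec': array([-0.15631911, -0.43504007,  1.2817225 ]), 'shot': 1}
{'vertical_fov': 55.03179440774119, 'cx': 323.4832404824472, 'cy': 235.76770897527484, 'distortion': array([0.0291303, 0.       , 0.       , 0.       , 0.       ]), 'rvec': array([ 2.24023498, -2.17246409,  0.07192981]), 'tvec': array([-0.12305221,  0.5447184 ,  1.26410671]), 'shot': 2}
```

View pics/scene0.png

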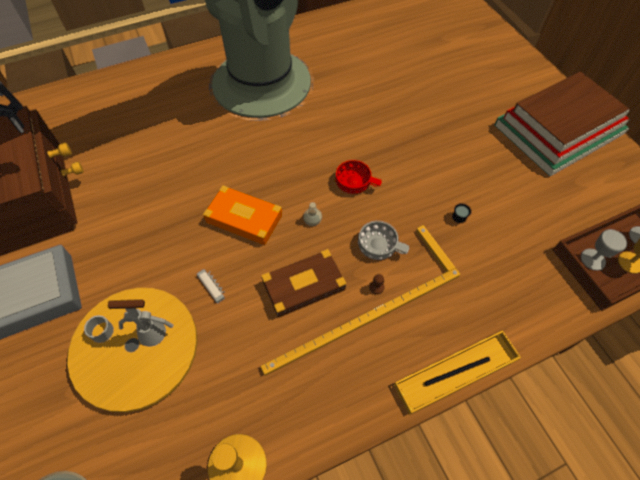

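View pics/top0.png

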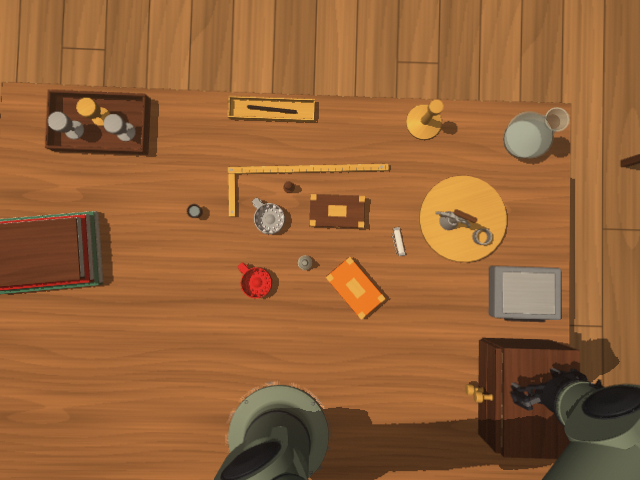

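Top picture: the brass square's corner is at about (236,172), with the long arm running to (388,167). Candidates: the dark case at (338,211) against the orange one at (356,288), and the silver tastevin at (268,218) against the red one at (256,281). The dark and silver ones fit the description. The seal stands at (290,187) near the arm and the stopper at (305,262) on the robot's side.

```bash
cat > h.py <<'E'
import numpy as np, cv2
from workcell import bot, viewer
def K(f):
    F=240/np.tan(np.radians(f["vertical_fov"])/2)
    return np.array([[F,0,f["cx"]],[0,F,f["cy"]],[0,0,1.]])
def proj(f,P): return cv2.projectPoints(np.float64(P).reshape(-1,1,3),f["rvec"],f["tvec"],K(f),f["distortion"])[0].reshape(-1,2)
def unproj(f,px,z):
    n=cv2.undistortPoints(np.float64(px).reshape(-1,1,2),K(f),f["distortion"]).reshape(-1,2)
    R=cv2.Rodrigues(f["rvec"])[0]; c=-R.T@f["tvec"]
    d=np.c_[n,np.ones(len(n))]@R
    return c+d*((z-c[2])/d[:,2])[:,None]
def pts(kind,x,y,a):
    t=np.linspace(0,2*np.pi,48,endpoint=False)
    cyl=lambda r,z:np.c_[r*np.cos(t),r*np.sin(t),0*t+z]
    if kind=="case": parts=[np.array([[i*.044,j*.075,k] for i in(-1,1) for j in(-1,1) for k in(0,.034)])]
    elif kind=="tastevin": parts=[np.r_[cyl(.036,0),cyl(.042,.008),cyl(.042,.032)],np.array([[.035+i*.034,j*.011,k] for i in(0,1) for j in(-1,1) for k in(.023,.032)])]
    elif kind=="square": parts=[np.array([[i,j,k] for i in(0,.018) for j in(-.43,.018) for k in(0,.014)]),np.array([[i,j,k] for i in(-.12,.018) for j in(0,.018) for k in(0,.014)])]
    else:
        r,h=kind; parts=[np.r_[cyl(r,0),cyl(r,h)]]
    c,s=np.cos(a),np.sin(a); R=np.array([[c,-s,0],[s,c,0],[0,0,1]])
    return [p@R.T+[x,y,0] for p in parts]
def sil(f,kind,p,S=4):
    m=np.zeros((480*1,640*1),np.uint8)
    for q in pts(kind,*p):
        h=cv2.convexHull(np.float32(proj(f,q)))
        cv2.fillConvexPoly(m,np.int32(np.round(h*256)),255,cv2.LINE_AA,8)
    return m/255.
def fit(fm,kind,p0,span=(.02,.02,.3)):
    from scipy.optimize import minimize
    def cost(p):
        e=0
        for f,m in fm:
            e+=np.abs(sil(f,kind,p)-m).sum()/m.sum()
        return e/len(fm)
    best=None
    sm=np.array(p0)+np.vstack([np.zeros(3),np.diag(span)])
    for k in range(3):
        r=minimize(cost,sm[0],method="Nelder-Mead",options=dict(initial_simplex=sm,xatol=1e-4,fatol=1e-5,maxiter=200))
        sm=r.x+np.vstack([np.zeros(3),np.diag(np.array(span)/(2+3*k))*(-1)**k])
    return r.x,r.fun
E
python3 - <<'E'
from h import *
fs={n:viewer.grab_frame(n) for n in("scene","top")}
M={}
for t in ["square","case","tastevin","stopper","seal","folding_corkscrew","loupe"]:
    for n,f in fs.items():
        for o in viewer.outline_of(t,f)[:3]:
            print(t,n,round(o["score"],2),np.round(o["bbox"]).tolist(), o["mask"].sum())
            m=o["mask"]
            ys,xs=np.nonzero(m); print("   centroid w", unproj(f,[[xs.mean(),ys.mean()]],.015)[0].round(3))
f=fs["top"]
a=cv2.resize(f["pixels"][150:310,220:420],None,fx=4,fy=4,interpolation=cv2.INTER_CUBIC)
cv2.imwrite("pics/crop.png",cv2.resize(a,(750,600)))
print(unproj(f,[[236,172],[388,167],[236,215]],.014))
E
```

```text
square scene 0.73 [260.0, 225.0, 460.0, 378.0] 2930
   centroid w [ 0.724 -0.035  0.015]
square top 0.86 [225.0, 165.0, 389.0, 220.0] 1445
   centroid w [ 0.718 -0.013  0.015]
case scene 0.97 [262.0, 251.0, 343.0, 316.0] 3400
   centroid w [ 0.618 -0.141  0.015]
case scene 0.86 [203.0, 190.0, 278.0, 246.0] 2681
   centroid w [ 0.408 -0.198  0.015]
case top 0.82 [322.0, 255.0, 386.0, 319.0] 1791
   centroid w [ 0.409 -0.197  0.015]
case top 0.81 [311.0, 191.0, 369.0, 229.0] 1908
   centroid w [ 0.62  -0.141  0.015]
tastevin scene 0.74 [337.0, 159.0, 381.0, 194.0] 1088
   centroid w [0.415 0.078 0.015]
tastevin scene 0.6 [360.0, 220.0, 411.0, 260.0] 1357
   centroid w [0.593 0.049 0.015]
tastevin scene 0.24 [449.0, 201.0, 470.0, 223.0] 313
   centroid w [0.603 0.252 0.015]
tastevin top 0.97 [242.0, 264.0, 271.0, 298.0] 805
   centroid w [0.42  0.079 0.015]
tastevin top 0.86 [252.0, 198.0, 285.0, 236.0] 794
   centroid w [0.596 0.049 0.015]
stopper scene 0.81 [304.0, 207.0, 322.0, 227.0] 287
   centroid w [ 0.473 -0.056  0.015]
stopper top 0.57 [297.0, 252.0, 315.0, 274.0] 201
   centro
[... 245 characters left out ...]
91
   centroid w [0.596 0.049 0.015]
folding_corkscrew scene 0.54 [200.0, 272.0, 225.0, 307.0] 325
   centroid w [ 0.546 -0.316  0.015]
folding_corkscrew top 0.56 [392.0, 229.0, 405.0, 255.0] 244
   centroid w [ 0.539 -0.314  0.015]
folding_corkscrew top 0.47 [226.0, 162.0, 385.0, 219.0] 1404
   centroid w [ 0.719 -0.014  0.015]
loupe scene 0.87 [449.0, 202.0, 469.0, 224.0] 270
   centroid w [0.605 0.251 0.015]
loupe scene 0.38 [370.0, 277.0, 383.0, 294.0] 240
   centroid w [ 0.682 -0.006  0.015]
loupe top 0.6 [187.0, 202.0, 204.0, 219.0] 173
   centroid w [0.607 0.251 0.015]
[[ 0.71785087  0.14195899  0.014     ]
 [ 0.74632071 -0.28083552  0.014     ]
 [ 0.59817718  0.13740139  0.014     ]]
```

View pics/crop.png

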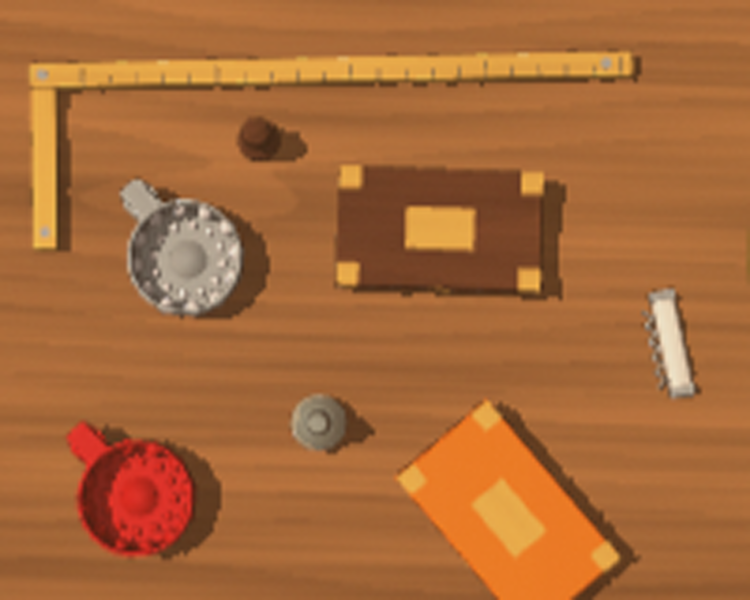

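The crop confirms it: the silver tastevin at about (185,258) with its handle pointing up-left to the corner, and the dark case at about (440,230), nearly parallel to the long arm. Next I'll fit the poses.

```bash
cat > m.py <<'E'
from h import *
def measure(which,guess,sq=None,cams=("scene","top")):
    fs={n:viewer.grab_frame(n) for n in cams}
    out={}
    for t,kind,g in which:
        fm=[];
        for n,f in fs.items():
            for o in viewer.outline_of(t,f):
                m=o["mask"]; ys,xs=np.nonzero(m)
                w=unproj(f,[[xs.mean(),ys.mean()]],.015)[0]
                c=np.mean([q.mean(0) for q in pts(kind,*g)],0) if t!="square" else np.array([.72,-.015])
                if np.hypot(*(w[:2]-c[:2]))<.06: fm.append((f,m)); break
        if not fm: print(t,"none"); continue
        p,c=fit(fm,kind,g); out[t]=p
        each=[fit([x],kind,p,(.005,.005,.05))[0].round(4).tolist() for x in fm]
        print(t,p.round(4),"cost",round(c,3),len(fm),each)
    return fs,out
def insq(sq,p):
    x,y,a=sq; c,s=np.cos(a),np.sin(a); d=p[:2]-sq[:2]
    return np.array([c*d[0]+s*d[1],-s*d[0]+c*d[1],p[2]-a])
E
python3 - <<'E'
from m import *
L=[("square","square",(.71,.135,.05)),("case","case",(.62,-.14,.05)),("tastevin","tastevin",(.59,.045,.6)),("stopper",(.021,.058),(.474,-.056,0)),("seal",(.016,.05),(.68,-.005,0)),("folding_corkscrew","case",(.54,-.314,0))]
fs,o=measure(L[:5],0)
sq=o["square"]
for k,v in o.items(): print(k,insq(sq,v).round(4))
f=fs["top"]; im=cv2.resize(f["pixels"],None,fx=4,fy=4,interpolation=cv2.INTER_CUBIC)
for t,k,g in L[:5]:
    if t not in o: continue
    for q in pts(k,*o[t]):
        h=cv2.convexHull(np.float32(proj(f,q))); cv2.polylines(im,[np.int32(np.round((h+.5)*4-.5))],True,(0,255,0),1)
cv2.imwrite("pics/fit.png",im[590:1190,880:1680])
E
```

```text
square [0.7147 0.1466 0.0559] cost 0.197 2 [[0.7146, 0.1463, 0.0534], [0.716, 0.147, 0.0545]]
case [ 0.619  -0.1425 -0.0045] cost 0.092 2 [[0.6176, -0.1408, -0.0079], [0.6193, -0.1425, 0.0014]]
tastevin [0.5905 0.0452 0.6602] cost 0.142 2 [[0.59, 0.0449, 0.6332], [0.592, 0.0457, 0.6783]]
stopper [ 0.4729 -0.0583  0.1617] cost 0.677 2 [[0.4706, -0.0575, 0.1928], [0.4729, -0.0582, 0.1625]]
seal [ 0.6831 -0.0059  0.0377] cost 0.964 2 [[0.6838, -0.0068, 0.0353], [0.6797, -0.0082, 0.0928]]
square [0. 0. 0.]
case [-0.1117 -0.2833 -0.0604]
tastevin [-0.1297 -0.0943  0.6043]
stopper [-0.2529 -0.191   0.1058]
seal [-0.04   -0.1506 -0.0182]
```

View pics/fit.png

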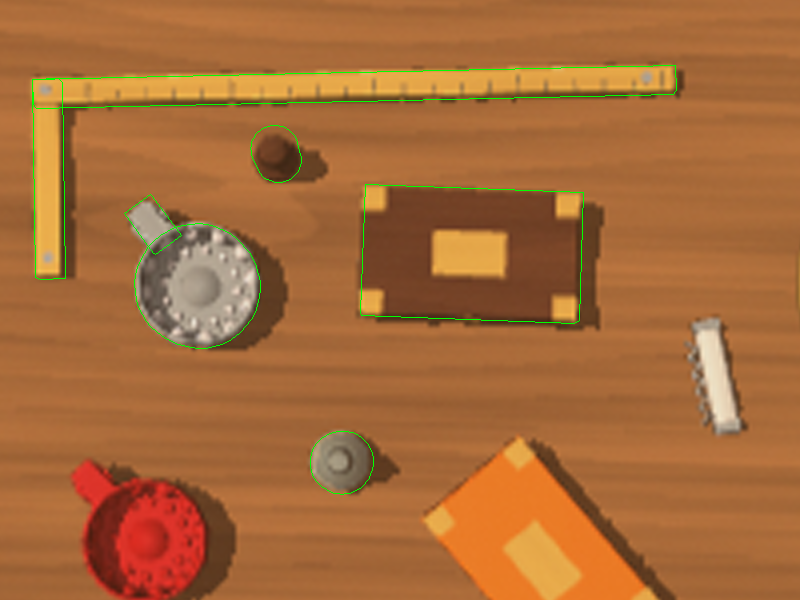

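```bash
cat > g.py <<'E'
import sys; from h import *
from scipy.spatial.transform import Rotation as Ro
SQ=np.array([.7150,.1466,.0550])
def w(x,y):
    c,s=np.cos(SQ[2]),np.sin(SQ[2]); return SQ[:2]+[c*x-s*y,s*x+c*y]
s=bot.observe(); R=Ro.from_euler("xyz",s["tool_rot"]); 
c_,s_=np.cos(SQ[2]),np.sin(SQ[2]); d=s["position"][:2]-SQ[:2]
print("t",round(s["clock"],2),"pos",s["position"].round(4),"rot",s["tool_rot"].round(4),"F",s["force"].round(1),"w",round(s["grip_width"],4),"in square",np.round([c_*d[0]+s_*d[1],-s_*d[0]+c_*d[1]],4))
if len(sys.argv)>1:
    x,y,z,yaw=map(float,sys.argv[1:5])
    T=np.r_[w(x,y),z]; Rt=Ro.from_euler("xyz",[np.pi,0,SQ[2]+yaw])
    print("target",T.round(4),"shift mm",(R.inv().apply(T-s["position"])*1000).round(1),"rotvec deg",np.degrees((R.inv()*Rt).as_rotvec()).round(2),"q",s["qpos"].round(2))
E
python3 g.py -0.2 -0.283 0.15 0
```

```text
t 1.5 pos [ 0.2293 -0.5814  0.2313] rot [-3.1416  0.      0.3757] F [0.4 0.4 0.6] w 0.0851 in square [-0.525  -0.7002]
target [ 0.5309 -0.147   0.15  ] shift mm [ 439.9 -293.5   81.3] rotvec deg [-0.    0.   18.38] q [ 1.12  0.52 -0.04  1.6   0.02  1.02 -0.11]
```

```bash
python3 -m creep '[{"tx":40,"ty":-27,"rz":2.3,"hand":-1},{"tx":80,"ty":-53,"tz":5,"rz":4.6,"hand":-1},{"tx":120,"ty":-80,"tz":10,"rz":6.9,"hand":-1},{"tx":160,"ty":-107,"tz":15,"rz":9.2,"hand":-1},{"tx":200,"ty":-133,"tz":20,"rz":11.5,"hand":-1},{"tx":240,"ty":-160,"tz":30,"rz":13.8,"hand":-1},{"tx":280,"ty":-187,"tz":40,"rz":16.1,"hand":-1},{"tx":320,"ty":-213,"tz":50,"rz":18.4,"hand":-1}]'; python3 g.py -0.2 -0.283 0.15 0
```

```text
t 1.5 pos [ 0.2293 -0.5814  0.2313] rot [-3.1416  0.      0.3757] F [0.4 0.4 0.6] w 0.0851 in square [-0.525  -0.7002]
target [ 0.5309 -0.147   0.15  ] shift mm [ 439.9 -293.5   81.3] rotvec deg [-0.    0.   18.38] q [ 1.12  0.52 -0.04  1.6   0.02  1.02 -0.11]schema error: expected keys rx, ry, rz, tx, ty, tz, hand
```

All keys are required in each row.

```bash
python3 -m creep '[{"rx":0,"ry":0,"rz":2.3,"tx":40,"ty":-27,"tz":0,"hand":-1},{"rx":0,"ry":0,"rz":4.6,"tx":80,"ty":-53,"tz":5,"hand":-1},{"rx":0,"ry":0,"rz":6.9,"tx":120,"ty":-80,"tz":10,"hand":-1},{"rx":0,"ry":0,"rz":9.2,"tx":160,"ty":-107,"tz":15,"hand":-1},{"rx":0,"ry":0,"rz":11.5,"tx":200,"ty":-133,"tz":20,"hand":-1},{"rx":0,"ry":0,"rz":13.8,"tx":240,"ty":-160,"tz":30,"hand":-1},{"rx":0,"ry":0,"rz":16.1,"tx":280,"ty":-187,"tz":40,"hand":-1},{"rx":0,"ry":0,"rz":18.4,"tx":320,"ty":-213,"tz":50,"hand":-1}]'; python3 g.py -0.2 -0.283 0.15 0
```

```text
clock: 2.3
position: [0.4497, -0.2641, 0.1812]
tool_rot: [3.141, -0.0, 0.053]
force: [0.9, -2.3, 0.7]
grip_width: 0.0854
t 2.3 pos [ 0.4497 -0.2641  0.1812] rot [ 3.1414e+00 -5.0000e-04  5.2900e-02] F [ 0.9 -2.3  0.7] w 0.0854 in square [-0.2874 -0.3955]
target [ 0.5309 -0.147   0.15  ] shift mm [  87.2 -112.7   31.2] rotvec deg [ 0.01 -0.03 -0.12] q [ 0.46  0.42 -0.05  1.92  0.03  0.8  -1.13]
```

```bash
python3 -m creep '[{"rx":0,"ry":0,"rz":0,"tx":29,"ty":-38,"tz":5,"hand":-1},{"rx":0,"ry":0,"rz":0,"tx":58,"ty":-75,"tz":20,"hand":-1},{"rx":0,"ry":0,"rz":0,"tx":87,"ty":-113,"tz":31,"hand":-1},{"rx":0,"ry":0,"rz":0,"tx":87,"ty":-113,"tz":31,"hand":-1},{"rx":0,"ry":0,"rz":0,"tx":87,"ty":-113,"tz":31,"hand":-1}]'; python3 g.py -0.2 -0.283 0.005 0
python3 - <<'E'
from h import *
for n in("scene","top"):
    f=viewer.grab_frame(n); cv2.imwrite(f"pics/{n}1.png",f["pixels"])
a=cv2.imread("pics/scene1.png")[120:360,200:520]; cv2.imwrite("pics/c1.png",cv2.resize(a,(800,600)))
E
```

```text
clock: 2.8
position: [0.5298, -0.1472, 0.1499]
tool_rot: [-3.141, 0.001, 0.057]
force: [-0.4, -0.2, -0.1]
grip_width: 0.0856
t 2.8 pos [ 0.5298 -0.1472  0.1499] rot [-3.1413e+00  6.0000e-04  5.6900e-02] F [-0.4 -0.2 -0.1] w 0.0856 in square [-0.201  -0.2831]
target [ 0.5309 -0.147   0.005 ] shift mm [ 1.100e+00 -1.000e-01  1.449e+02] rotvec deg [-0.01  0.04  0.11] q [ 0.21  0.51 -0.07  1.87  0.05  0.76 -1.4 ]
```

View pics/c1.png

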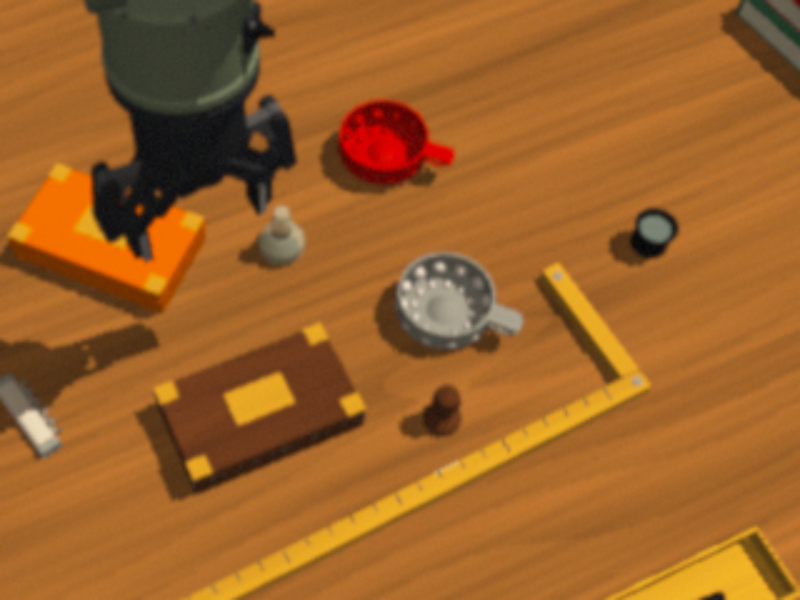

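The picture shows the gripper open, behind the case. The stopper at (282,240) in the crop is clear of the finger. I'll descend behind the case.

```bash
python3 -m creep '[{"rx":0,"ry":0,"rz":0,"tx":0,"ty":4,"tz":40,"hand":-1},{"rx":0,"ry":0,"rz":0,"tx":0,"ty":4,"tz":80,"hand":-1},{"rx":0,"ry":0,"rz":0,"tx":0,"ty":4,"tz":115,"hand":-1},{"rx":0,"ry":0,"rz":0,"tx":0,"ty":4,"tz":135,"hand":-1},{"rx":0,"ry":0,"rz":0,"tx":0,"ty":4,"tz":145,"hand":-1},{"rx":0,"ry":0,"rz":0,"tx":0,"ty":4,"tz":145,"hand":-1}]'; python3 g.py -0.16 -0.287 0.005 0
python3 - <<'E'
from h import *
for n in("scene","top"):
    f=viewer.grab_frame(n); cv2.imwrite(f"pics/{n}2.png",f["pixels"])
a=cv2.imread("pics/scene2.png")[120:360,200:520]; cv2.imwrite("pics/c2.png",cv2.resize(a,(800,600)))
E
```

```text
clock: 3.5
position: [0.5291, -0.153, 0.0048]
tool_rot: [-3.142, 0.001, 0.053]
force: [0.8, 1.2, 0.6]
grip_width: 0.0851
t 3.5 pos [ 0.5291 -0.153   0.0048] rot [-3.1415e+00  1.3000e-03  5.3300e-02] F [0.8 1.2 0.6] w 0.0851 in square [-0.2021 -0.2889]
target [ 0.571  -0.1488  0.005 ] shift mm [42.1 -2.  -0.3] rotvec deg [-0.    0.07 -0.1 ] q [ 0.21  0.75 -0.05  1.93  0.08  0.47 -1.42]
```

View pics/c2.png

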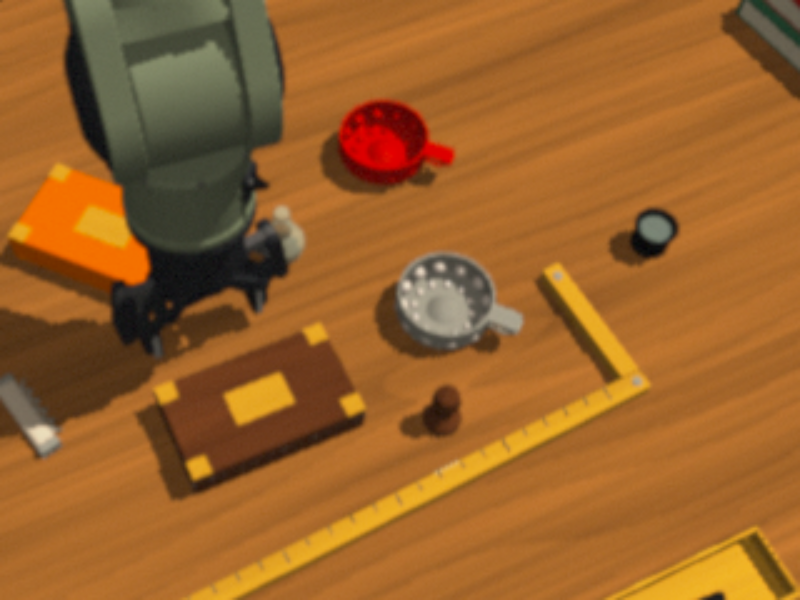

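The fingers stand behind the case and nothing is touched. Now the push.

```bash
python3 -m creep '[{"rx":0,"ry":0,"rz":0,"tx":12,"ty":0,"tz":0,"hand":-1},{"rx":0,"ry":0,"rz":0,"tx":24,"ty":0,"tz":0,"hand":-1},{"rx":0,"ry":0,"rz":0,"tx":32,"ty":0,"tz":0,"hand":-1},{"rx":0,"ry":0,"rz":0,"tx":40,"ty":0,"tz":0,"hand":-1},{"rx":0,"ry":0,"rz":0,"tx":48,"ty":0,"tz":0,"hand":-1},{"rx":0,"ry":0,"rz":0,"tx":56,"ty":0,"tz":0,"hand":-1},{"rx":0,"ry":0,"rz":0,"tx":64,"ty":0,"tz":0,"hand":-1},{"rx":0,"ry":0,"rz":0,"tx":72,"ty":0,"tz":0,"hand":-1}]'; python3 g.py -0.1 -0.287 0.005 0
python3 - <<'E'
from m import *
fs,o=measure([("case","case",(.655,-.14,.05))],0)
for k,v in o.items(): print(k,insq(np.array([.715,.1466,.055]),v).round(4))
a=fs["scene"]["pixels"][120:360,200:520]; cv2.imwrite("pics/c3.png",cv2.resize(a,(800,600)))
E
```

```text
clock: 4.4
position: [0.6022, -0.1483, 0.0053]
tool_rot: [-3.142, 0.0, 0.055]
force: [-3.1, -0.3, 1.5]
grip_width: 0.0851
t 4.4 pos [ 0.6022 -0.1483  0.0053] rot [-3.1415e+00  2.0000e-04  5.4600e-02] F [-3.1 -0.3  1.5] w 0.0851 in square [-0.1288 -0.2882]
target [ 0.6309 -0.1455  0.005 ] shift mm [28.8 -1.2  0.3] rotvec deg [-0.    0.01 -0.02] q [ 0.18  0.81 -0.05  1.74  0.07  0.59 -1.43]
case [ 0.6555 -0.1362  0.0487] cost 0.079 1 [[0.6555, -0.1362, 0.0487]]
case [-0.0749 -0.2791 -0.0063]
```

View pics/c3.png

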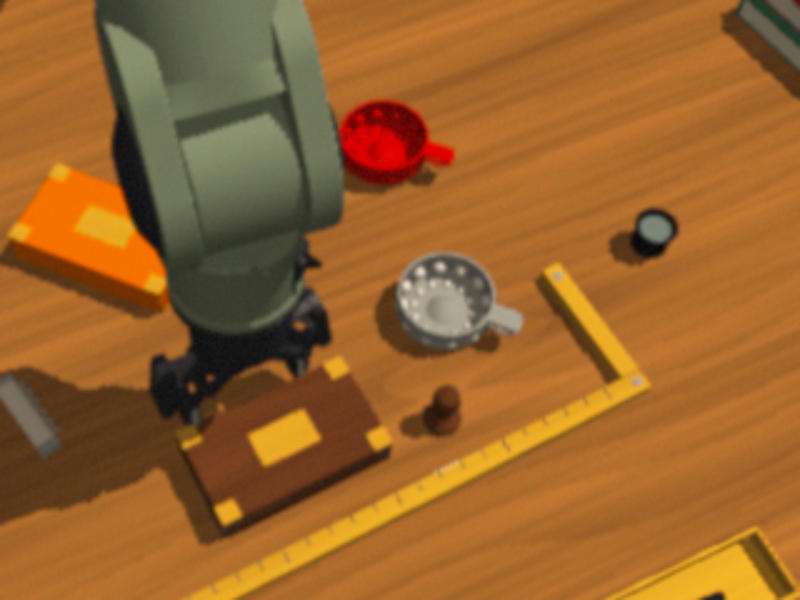

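The case is now parallel (-0.006 rad) and about 31 mm short of the arm. I'll continue slowly.

```bash
python3 -m creep '[{"rx":0,"ry":0,"rz":0,"tx":7,"ty":0,"tz":0,"hand":-1},{"rx":0,"ry":0,"rz":0,"tx":14,"ty":0,"tz":0,"hand":-1},{"rx":0,"ry":0,"rz":0,"tx":20,"ty":0,"tz":0,"hand":-1},{"rx":0,"ry":0,"rz":0,"tx":24,"ty":0,"tz":0,"hand":-1},{"rx":0,"ry":0,"rz":0,"tx":27,"ty":0,"tz":0,"hand":-1},{"rx":0,"ry":0,"rz":0,"tx":28,"ty":0,"tz":0,"hand":-1},{"rx":0,"ry":0,"rz":0,"tx":28,"ty":0,"tz":0,"hand":-1}]'; python3 g.py -0.1 -0.287 0.005 0;python3 -m creep '[{"rx":0,"ry":0,"rz":0,"tx":1,"ty":0,"tz":0,"hand":-1},{"rx":0,"ry":0,"rz":0,"tx":1.5,"ty":0,"tz":0,"hand":-1}]'; python3 g.py
```

```text
clock: 5.3
position: [0.6298, -0.1468, 0.0053]
tool_rot: [3.142, -0.0, 0.055]
force: [0.6, -0.0, -0.5]
grip_width: 0.0855
t 5.3 pos [ 0.6298 -0.1468  0.0053] rot [ 3.1416e+00 -3.0000e-04  5.4600e-02] F [ 0.6 -0.  -0.5] w 0.0855 in square [-0.1012 -0.2882]
target [ 0.6309 -0.1455  0.005 ] shift mm [ 1.2 -1.2  0.3] rotvec deg [ 0.   -0.02 -0.02] q [ 0.17  0.84 -0.05  1.67  0.07  0.64 -1.43]
clock: 5.5
position: [0.631, -0.1467, 0.0053]
tool_rot: [-3.142, 0.0, 0.055]
force: [-1.6, 0.2, 1.4]
grip_width: 0.0856
t 5.5 pos [ 0.631  -0.1467  0.0053] rot [-3.1416e+00  3.0000e-04  5.4500e-02] F [-1.6  0.2  1.4] w 0.0856 in square [-0.1    -0.2883]
```

```bash
python3 -m creep '[{"rx":0,"ry":0,"rz":0,"tx":1,"ty":0,"tz":0,"hand":-1},{"rx":0,"ry":0,"rz":0,"tx":1.5,"ty":0,"tz":0,"hand":-1}]'; python3 g.py;python3 -m creep '[{"rx":0,"ry":0,"rz":0,"tx":1,"ty":0,"tz":0,"hand":-1},{"rx":0,"ry":0,"rz":0,"tx":1,"ty":0,"tz":0,"hand":-1}]'; python3 g.py;  python3 - <<'E'
from m import *
fs,o=measure([("case","case",(.68,-.135,.05))],0)
for k,v in o.items(): print(k,insq(np.array([.715,.1466,.055]),v).round(4))
a=fs["scene"]["pixels"][170:350,200:440]; cv2.imwrite("pics/c4.png",cv2.resize(a,(800,600)))
E
```

```text
clock: 5.7
position: [0.6323, -0.1467, 0.0053]
tool_rot: [-3.142, 0.001, 0.055]
force: [-7.0, -0.5, 5.1]
grip_width: 0.0859
t 5.7 pos [ 0.6323 -0.1467  0.0053] rot [-3.1415e+00  8.0000e-04  5.4600e-02] F [-7.  -0.5  5.1] w 0.0859 in square [-0.0987 -0.2883]
clock: 5.9
position: [0.6323, -0.1467, 0.0051]
tool_rot: [-3.141, 0.003, 0.054]
force: [-9.6, -0.1, 7.1]
grip_width: 0.0853
t 5.9 pos [ 0.6323 -0.1467  0.0051] rot [-3.1414e+00  2.8000e-03  5.4500e-02] F [-9.6 -0.1  7.1] w 0.0853 in square [-0.0987 -0.2883]
case [ 0.6824 -0.1347  0.0524] cost 0.113 1 [[0.6824, -0.1347, 0.0524]]
case [-0.048  -0.279  -0.0026]
```

View pics/c4.png

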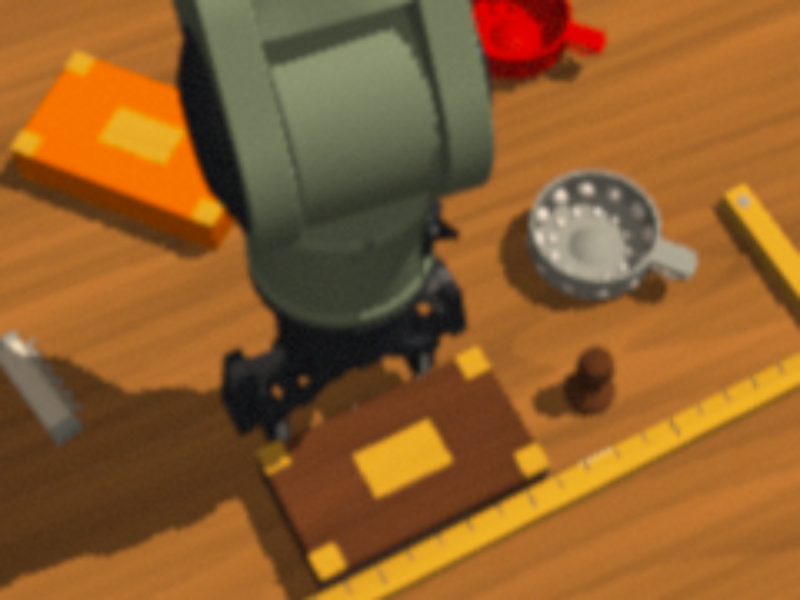

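The tool has stopped moving and the force climbed to 9.6 N, so the case is flush. I'll back off, lift, and check.

```bash
python3 -m creep '[{"rx":0,"ry":0,"rz":0,"tx":-4,"ty":0,"tz":0,"hand":-1},{"rx":0,"ry":0,"rz":0,"tx":-20,"ty":0,"tz":0,"hand":-1},{"rx":0,"ry":0,"rz":0,"tx":-35,"ty":0,"tz":-10,"hand":-1},{"rx":0,"ry":0,"rz":0,"tx":-35,"ty":0,"tz":-50,"hand":1},{"rx":0,"ry":0,"rz":0,"tx":-60,"ty":0,"tz":-95,"hand":1},{"rx":0,"ry":0,"rz":0,"tx":-90,"ty":0,"tz":-130,"hand":1},{"rx":0,"ry":0,"rz":0,"tx":-120,"ty":0,"tz":-145,"hand":1},{"rx":0,"ry":0,"rz":0,"tx":-120,"ty":0,"tz":-145,"hand":1}]' 30; python3 - <<'E'
from m import *
fs,o=measure([("case","case",(.68,-.135,.05)),("tastevin","tastevin",(.5915,.0453,.66))],0)
for k,v in o.items(): print(k,insq(np.array([.715,.1466,.055]),v).round(4))
a=fs["scene"]["pixels"][120:360,200:520]; cv2.imwrite("pics/c5.png",cv2.resize(a,(800,600)))
a=fs["top"]["pixels"][150:270,220:400]; cv2.imwrite("pics/t5.png",cv2.resize(a,(800,533),interpolation=cv2.INTER_CUBIC))
E
python3 g.py -.13 -.094 .08 .53
```

```text
clock: 6.9
position: [0.512, -0.1541, 0.153]
tool_rot: [3.14, -0.003, 0.053]
force: [0.7, -0.9, -0.1]
grip_width: 0.0122
case [ 0.6862 -0.1345  0.0515] cost 0.129 2 [[0.6823, -0.1341, 0.0463], [0.6876, -0.1356, 0.0701]]
tastevin [0.5914 0.0444 0.6654] cost 0.084 2 [[0.5915, 0.0441, 0.6652], [0.5922, 0.0455, 0.6765]]
case [-0.0442 -0.2791 -0.0035]
tastevin [-0.129  -0.0953  0.6104]
t 7.2 pos [ 0.5142 -0.1528  0.1496] rot [-3.1412e+00  7.0000e-04  5.5100e-02] F [ 0.3 -0.1 -0. ] w -0.0 in square [-0.2169 -0.2879]
target [0.5904 0.0456 0.08  ] shift mm [  87.  -193.9   69.6] rotvec deg [-3.000e-02  3.000e-02 -3.036e+01] q [ 0.23  0.49 -0.07  1.91  0.05  0.75 -1.38]
```

View pics/t5.png

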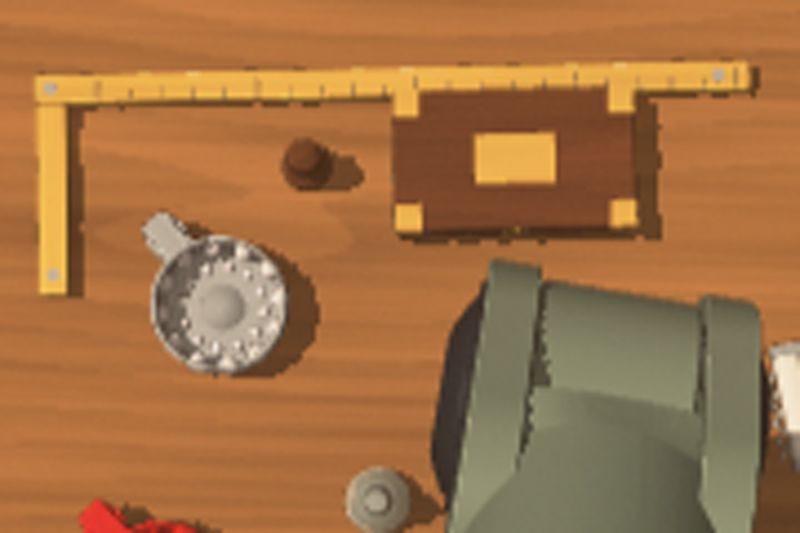

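View pics/c5.png

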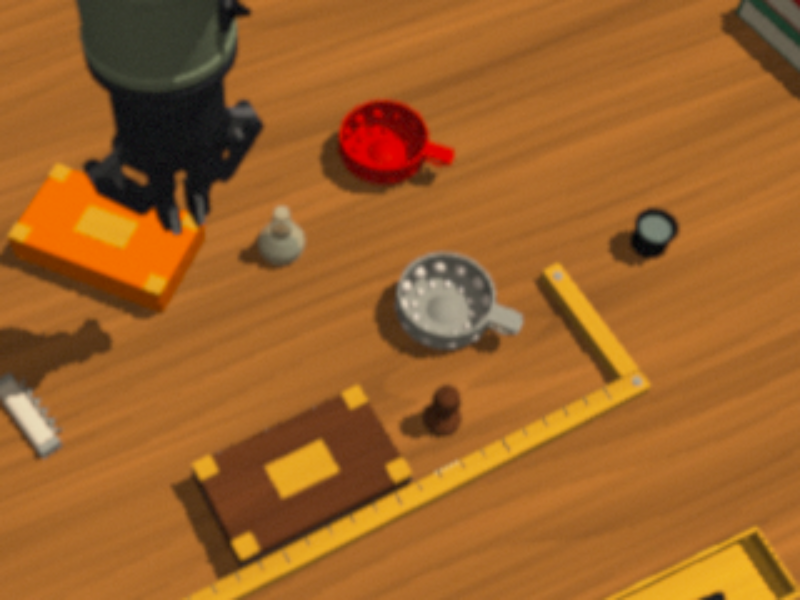

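The case is flush: x -0.044, y -0.279, angle -0.0035. The tastevin, seal and stopper have not moved. Next I'll put the closed fingers inside the bowl, forward of its central boss, and push on the wall from within. That keeps the bowl centred and lets me push low.

```bash
python3 g.py -.1137 -.0859 .12 .55
```

```text
t 7.2 pos [ 0.5142 -0.1528  0.1496] rot [-3.1412e+00  7.0000e-04  5.5100e-02] F [ 0.3 -0.1 -0. ] w -0.0 in square [-0.2169 -0.2879]
target [0.6062 0.0546 0.12  ] shift mm [ 103.3 -202.    29.6] rotvec deg [-3.000e-02  3.000e-02 -3.151e+01] q [ 0.23  0.49 -0.07  1.91  0.05  0.75 -1.38]
```

```bash
python3 -m creep '[{"rx":0,"ry":0,"rz":-6,"tx":20,"ty":-40,"tz":0,"hand":1},{"rx":0,"ry":0,"rz":-12,"tx":40,"ty":-80,"tz":5,"hand":1},{"rx":0,"ry":0,"rz":-18,"tx":60,"ty":-120,"tz":10,"hand":1},{"rx":0,"ry":0,"rz":-24,"tx":80,"ty":-160,"tz":20,"hand":1},{"rx":0,"ry":0,"rz":-31.5,"tx":103,"ty":-202,"tz":30,"hand":1},{"rx":0,"ry":0,"rz":-31.5,"tx":103,"ty":-202,"tz":30,"hand":1},{"rx":0,"ry":0,"rz":-31.5,"tx":103,"ty":-202,"tz":30,"hand":1}]';python3 g.py -.1137 -.0859 .012 .55
python3 - <<'E'
from m import *
f=viewer.grab_frame("scene")
a=f["pixels"][170:320,300:500]; cv2.imwrite("pics/c6.png",cv2.resize(a,(800,600)))
E
```

```text
clock: 7.9
position: [0.6055, 0.0555, 0.1189]
tool_rot: [-3.14, 0.001, 0.606]
force: [-0.5, -1.0, -0.0]
grip_width: 0.0003
t 7.9 pos [0.6055 0.0555 0.1189] rot [-3.1403e+00  1.4000e-03  6.0620e-01] F [-0.5 -1.  -0. ] w 0.0003 in square [-0.1143 -0.0849]
target [0.6062 0.0546 0.012 ] shift mm [  0.2   1.3 106.9] rotvec deg [-0.07  0.08  0.07] q [-0.04  0.64 -0.21  1.73  0.18  0.8  -1.3 ]
```

View pics/c6.png

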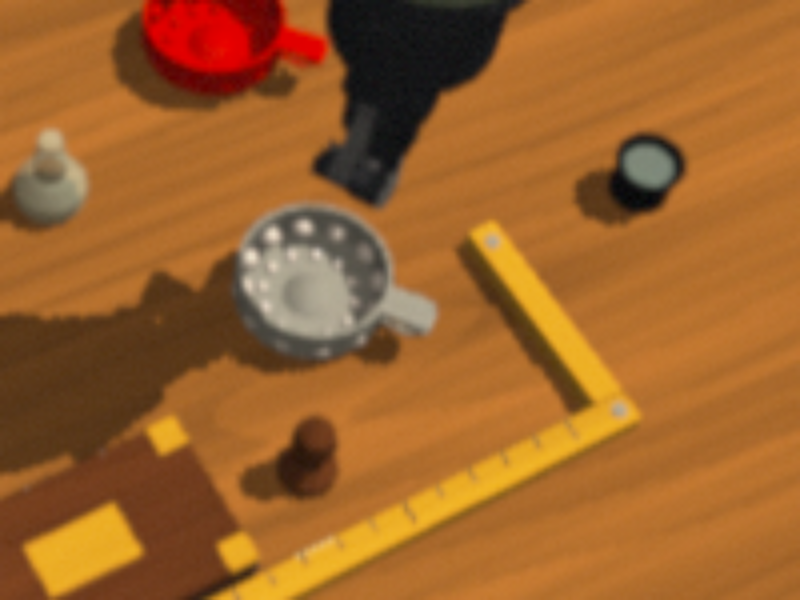

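```bash
python3 -m creep '[{"rx":0,"ry":0,"rz":0,"tx":0,"ty":1,"tz":35,"hand":1},{"rx":0,"ry":0,"rz":0,"tx":0,"ty":1,"tz":60,"hand":1},{"rx":0,"ry":0,"rz":0,"tx":0,"ty":1,"tz":75,"hand":1},{"rx":0,"ry":0,"rz":0,"tx":0,"ty":1,"tz":75,"hand":1}]';python3 g.py -.1137 -.0859 .012 .55
python3 - <<'E'
from m import *
f=viewer.grab_frame("scene")
s=bot.observe()
a=f["pixels"][190:280,340:460]; a=cv2.resize(a,(800,600))
p=proj(f,[s["position"],[*s["position"][:2],.004]]); 
for q in p: cv2.circle(a,tuple(int(v) for v in (q-[340,190])*6.667),4,(0,255,0),-1)
cv2.imwrite("pics/c7.png",a)
E
```

```text
clock: 8.35
position: [0.6052, 0.0524, 0.0437]
tool_rot: [-3.141, 0.003, 0.603]
force: [0.7, -0.3, 0.4]
grip_width: 0.0001
t 8.35 pos [0.6052 0.0524 0.0437] rot [-3.1406e+00  2.7000e-03  6.0300e-01] F [ 0.7 -0.3  0.4] w 0.0001 in square [-0.1148 -0.088 ]
target [0.6062 0.0546 0.012 ] shift mm [ 2.1 -1.2 31.7] rotvec deg [-0.06  0.15 -0.11] q [-0.06  0.74 -0.19  1.76  0.21  0.66 -1.33]
```

View pics/c7.png

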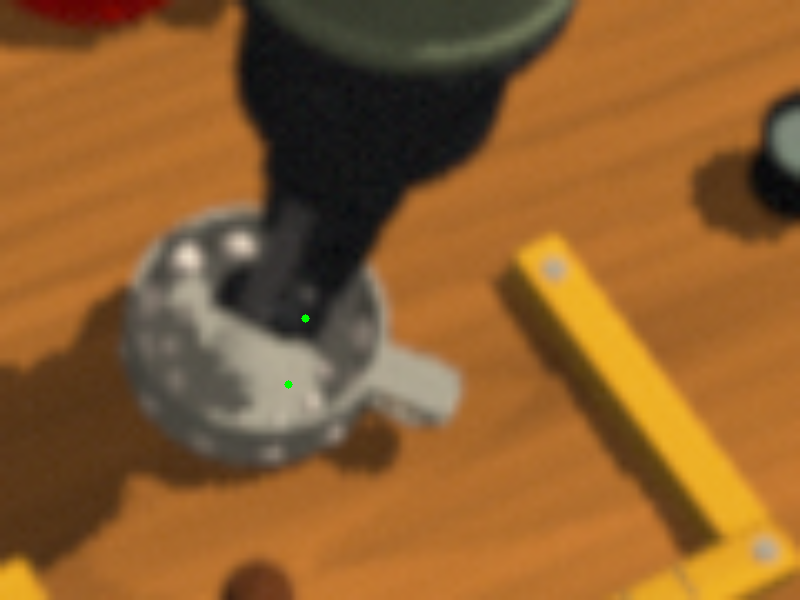

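The fingers are inside the bowl's outline, with the lower dot (TCP projected to the floor) at (288,384) in the crop. I'll lower them.

```bash
python3 -m creep '[{"rx":0,"ry":0,"rz":0,"tx":1,"ty":-1,"tz":12,"hand":1},{"rx":0,"ry":0,"rz":0,"tx":1,"ty":-1,"tz":22,"hand":1},{"rx":0,"ry":0,"rz":0,"tx":1,"ty":-1,"tz":28,"hand":1},{"rx":0,"ry":0,"rz":0,"tx":1,"ty":-1,"tz":32,"hand":1},{"rx":0,"ry":0,"rz":0,"tx":1,"ty":-1,"tz":32,"hand":1}]';python3 g.py -.042 -.042 .012 .55
```

```text
clock: 8.9
position: [0.6062, 0.0548, 0.0128]
tool_rot: [-3.141, 0.001, 0.604]
force: [0.5, 0.1, -0.3]
grip_width: 0.0003
t 8.9 pos [0.6062 0.0548 0.0128] rot [-3.1413e+00  6.0000e-04  6.0450e-01] F [ 0.5  0.1 -0.3] w 0.0003 in square [-0.1137 -0.0857]
target [0.6754 0.1024 0.012 ] shift mm [84.   0.2  0.8] rotvec deg [-0.02  0.04 -0.03] q [-0.07  0.79 -0.18  1.77  0.22  0.6  -1.34]
```

```bash
python3 -m creep '[{"rx":0,"ry":0,"rz":0,"tx":4,"ty":0,"tz":2,"hand":1},{"rx":0,"ry":0,"rz":0,"tx":8,"ty":0,"tz":2,"hand":1},{"rx":0,"ry":0,"rz":0,"tx":14,"ty":0,"tz":2,"hand":1},{"rx":0,"ry":0,"rz":0,"tx":22,"ty":0,"tz":2,"hand":1},{"rx":0,"ry":0,"rz":0,"tx":30,"ty":0,"tz":2,"hand":1},{"rx":0,"ry":0,"rz":0,"tx":38,"ty":0,"tz":2,"hand":1},{"rx":0,"ry":0,"rz":0,"tx":46,"ty":0,"tz":2,"hand":1},{"rx":0,"ry":0,"rz":0,"tx":54,"ty":0,"tz":2,"hand":1}]';python3 g.py
python3 - <<'E'
from m import *
fs,o=measure([("tastevin","tastevin",(.631,.07,.66))],0)
for k,v in o.items(): print(k,insq(np.array([.715,.1466,.055]),v).round(4))
f=fs["scene"]; a=cv2.resize(f["pixels"][180:300,340:500],(800,600))
cv2.imwrite("pics/c8.png",a)
cv2.imwrite("pics/t8.png",cv2.resize(fs["top"]["pixels"][150:270,200:360],(800,600)))
E
```

```text
clock: 9.7
position: [0.6515, 0.0859, 0.0113]
tool_rot: [-3.142, 0.0, 0.604]
force: [-1.7, -0.9, 1.0]
grip_width: -0.0002
t 9.7 pos [0.6515 0.0859 0.0113] rot [-3.1416  0.      0.6044] F [-1.7 -0.9  1. ] w -0.0002 in square [-0.0668 -0.0571]
tastevin [0.6271 0.0723 0.5772] cost 0.559 1 [[0.6271, 0.0723, 0.5771]]
tastevin [-0.0918 -0.0693  0.5222]
```

View pics/c8.png

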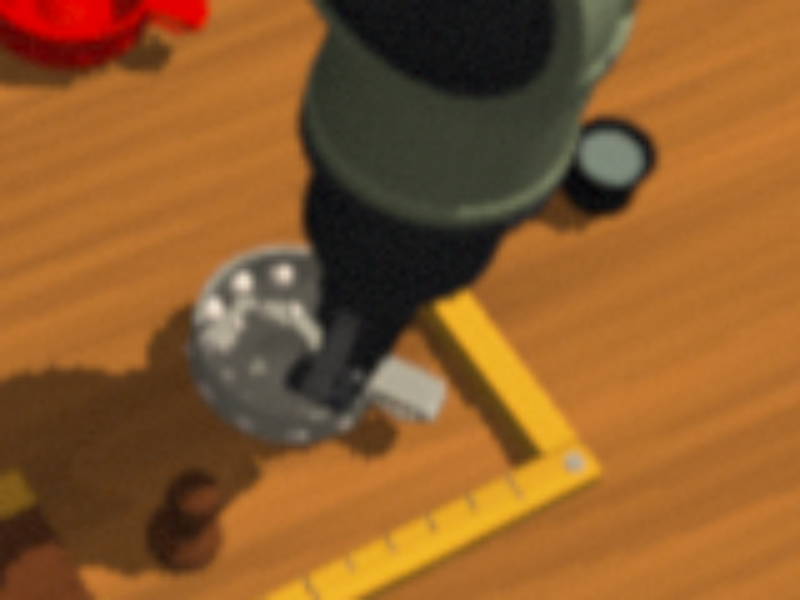

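View pics/t8.png

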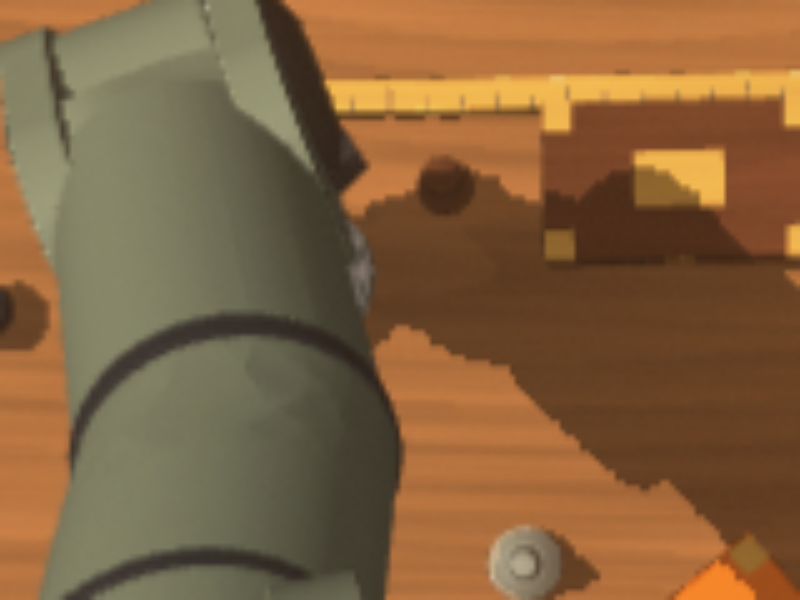

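The push works: the bowl trails the fingers by about 25 mm, and roughly 54 mm remains.

```bash
python3 -m creep '[{"rx":0,"ry":0,"rz":0,"tx":8,"ty":0,"tz":0,"hand":1},{"rx":0,"ry":0,"rz":0,"tx":16,"ty":0,"tz":0,"hand":1},{"rx":0,"ry":0,"rz":0,"tx":24,"ty":0,"tz":0,"hand":1},{"rx":0,"ry":0,"rz":0,"tx":32,"ty":0,"tz":0,"hand":1},{"rx":0,"ry":0,"rz":0,"tx":40,"ty":0,"tz":0,"hand":1},{"rx":0,"ry":0,"rz":0,"tx":46,"ty":0,"tz":0,"hand":1},{"rx":0,"ry":0,"rz":0,"tx":49,"ty":0,"tz":0,"hand":1},{"rx":0,"ry":0,"rz":0,"tx":50,"ty":0,"tz":0,"hand":1}]';python3 g.py -.0207 -.029 .0113 .55
python3 - <<'E'
from m import *
f=viewer.grab_frame("scene"); a=cv2.resize(f["pixels"][190:310,360:520],(800,600))
cv2.imwrite("pics/c9.png",a)
E
```

```text
clock: 10.7
position: [0.6922, 0.1141, 0.0112]
tool_rot: [-3.142, 0.0, 0.605]
force: [-0.1, -0.7, 0.8]
grip_width: -0.0002
t 10.7 pos [0.6922 0.1141 0.0112] rot [-3.1415  0.      0.6045] F [-0.1 -0.7  0.8] w -0.0002 in square [-0.0246 -0.0312]
target [0.6959 0.1165 0.0113] shift mm [ 4.5  0.2 -0.1] rotvec deg [-0.    0.   -0.03] q [-0.14  0.9  -0.18  1.49  0.2   0.76 -1.36]
```

View pics/c9.png

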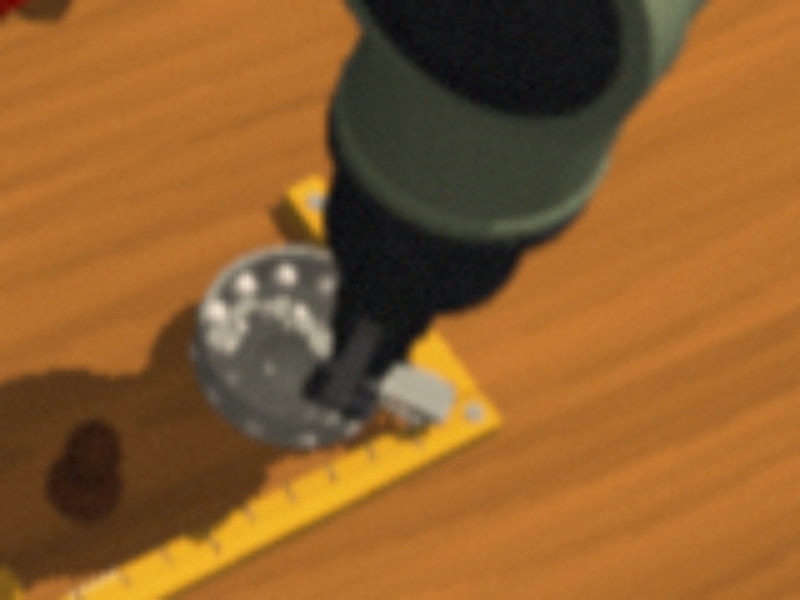

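```bash
python3 -m creep '[{"rx":0,"ry":0,"rz":0,"tx":1,"ty":0,"tz":0,"hand":1},{"rx":0,"ry":0,"rz":0,"tx":2,"ty":0,"tz":0,"hand":1},{"rx":0,"ry":0,"rz":0,"tx":2.5,"ty":0,"tz":0,"hand":1},{"rx":0,"ry":0,"rz":0,"tx":2.5,"ty":0,"tz":0,"hand":1}]';python3 g.py -.0207 -.029 .0113 .55
python3 -m creep '[{"rx":0,"ry":0,"rz":0,"tx":1,"ty":0,"tz":0,"hand":1},{"rx":0,"ry":0,"rz":0,"tx":1,"ty":0,"tz":0,"hand":1}]';python3 g.py
```

```text
clock: 11.15
position: [0.6941, 0.1153, 0.0113]
tool_rot: [-3.142, -0.0, 0.604]
force: [0.7, 0.3, 0.0]
grip_width: -0.0002
t 11.15 pos [0.6941 0.1153 0.0113] rot [-3.1416 -0.      0.6044] F [0.7 0.3 0. ] w -0.0002 in square [-0.0226 -0.0301]
target [0.6959 0.1165 0.0113] shift mm [2.2 0.  0. ] rotvec deg [-0.   -0.   -0.03] q [-0.14  0.91 -0.18  1.49  0.2   0.77 -1.37]
clock: 11.35
position: [0.695, 0.1159, 0.0113]
tool_rot: [-3.142, -0.0, 0.604]
force: [0.2, -0.6, 0.1]
grip_width: -0.0001
t 11.35 pos [0.695  0.1159 0.0113] rot [-3.1416e+00 -1.0000e-04  6.0430e-01] F [ 0.2 -0.6  0.1] w -0.0001 in square [-0.0217 -0.0295]
```

```bash
for i in 1 2 3; do python3 -m creep '[{"rx":0,"ry":0,"rz":0,"tx":1,"ty":0,"tz":0,"hand":1},{"rx":0,"ry":0,"rz":0,"tx":1,"ty":0,"tz":0,"hand":1}]' >/dev/null;python3 g.py; done
```

```text
t 11.55 pos [0.6958 0.1165 0.0113] rot [ 3.1416e+00 -1.0000e-04  6.0440e-01] F [ 0.4 -0.9  0.1] w -0.0003 in square [-0.0208 -0.029 ]
t 11.75 pos [0.6966 0.1171 0.0113] rot [-3.1416e+00 -1.0000e-04  6.0440e-01] F [ 1.1 -0.5  0.5] w 0.0001 in square [-0.02   -0.0284]
t 11.95 pos [0.6973 0.1175 0.0113] rot [3.1416e+00 3.0000e-04 6.0440e-01] F [-1.6 -1.1  0.8] w -0.0001 in square [-0.0192 -0.0281]
```

```bash
for i in 1 2; do python3 -m creep '[{"rx":0,"ry":0,"rz":0,"tx":1,"ty":0,"tz":0,"hand":1},{"rx":0,"ry":0,"rz":0,"tx":1,"ty":0,"tz":0,"hand":1}]' >/dev/null;python3 g.py; done
python3 - <<'E'
from m import *
f=viewer.grab_frame("scene"); a=cv2.resize(f["pixels"][190:310,360:520],(800,600))
cv2.imwrite("pics/c10.png",a)
E
```

```text
t 12.15 pos [0.6978 0.1178 0.0111] rot [-3.1415e+00  1.2000e-03  6.0420e-01] F [-4.5 -3.2  2. ] w -0.0001 in square [-0.0187 -0.0279]
t 12.35 pos [0.6982 0.118  0.011 ] rot [-3.1414e+00  2.3000e-03  6.0410e-01] F [-6.9 -4.2  4.3] w -0.0 in square [-0.0183 -0.0277]
```

View pics/c10.png

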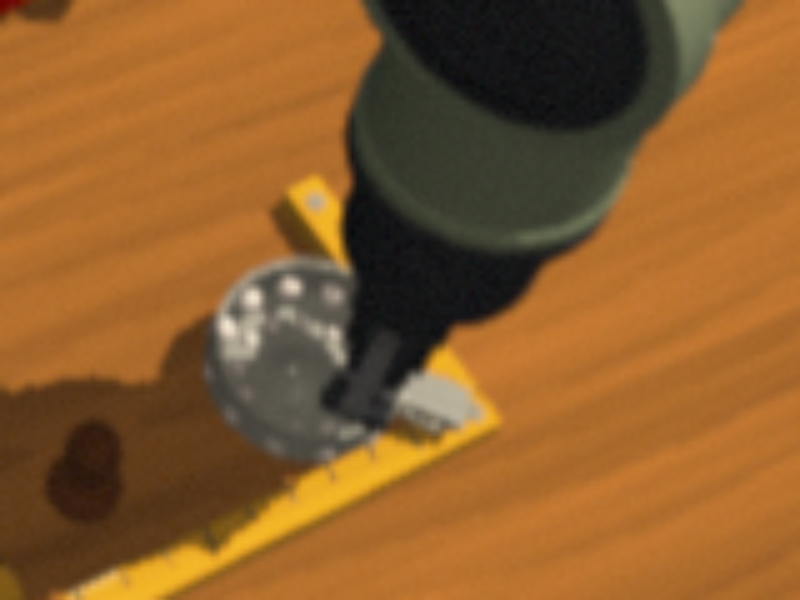

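The force is shared along the push direction, so it seems seated in the corner. I'll back off to the bowl's centre, lift out, and measure.

```bash
python3 -m creep '[{"rx":0,"ry":0,"rz":0,"tx":-4,"ty":0,"tz":0,"hand":1},{"rx":0,"ry":0,"rz":0,"tx":-9,"ty":0,"tz":0,"hand":1},{"rx":0,"ry":0,"rz":0,"tx":-10,"ty":0,"tz":-10,"hand":1},{"rx":0,"ry":0,"rz":0,"tx":-10,"ty":0,"tz":-40,"hand":1},{"rx":0,"ry":0,"rz":0,"tx":-20,"ty":0,"tz":-80,"hand":1},{"rx":0,"ry":0,"rz":0,"tx":-60,"ty":0,"tz":-110,"hand":1},{"rx":0,"ry":0,"rz":0,"tx":-105,"ty":0,"tz":-130,"hand":1},{"rx":0,"ry":0,"rz":0,"tx":-150,"ty":10,"tz":-140,"hand":1}]'; python3 -m creep '[{"rx":0,"ry":0,"rz":0,"tx":-40,"ty":20,"tz":0,"hand":1},{"rx":0,"ry":0,"rz":0,"tx":-80,"ty":40,"tz":0,"hand":1},{"rx":0,"ry":0,"rz":0,"tx":-120,"ty":60,"tz":0,"hand":1},{"rx":0,"ry":0,"rz":0,"tx":-120,"ty":60,"tz":0,"hand":1}]'
python3 - <<'E'
from m import *
L=[("square","square",(.715,.1466,.055)),("case","case",(.685,-.135,.05)),("tastevin","tastevin",(.675,.1024,.63)),("stopper",(.021,.058),(.473,-.058,0)),("seal",(.016,.05),(.683,-.006,0))]
fs,o=measure(L,0)
for k,v in o.items(): print(k,insq(np.array([.715,.1466,.055]),v).round(4))
a=fs["scene"]["pixels"][120:360,200:520]; cv2.imwrite("pics/c11.png",cv2.resize(a,(800,600)))
a=fs["top"]["pixels"][150:270,220:400]; cv2.imwrite("pics/t11.png",cv2.resize(a,(800,533),interpolation=cv2.INTER_CUBIC))
E
```

```text
clock: 13.2
position: [0.5804, 0.0257, 0.154]
tool_rot: [3.14, -0.003, 0.606]
force: [1.1, -1.4, 0.2]
grip_width: 0.0003
clock: 13.6
position: [0.5141, -0.098, 0.1522]
tool_rot: [3.14, 0.002, 0.598]
force: [0.9, 1.1, -0.2]
grip_width: -0.0002
square [0.7164 0.1468 0.0514] cost 0.368 2 [[0.7148, 0.1478, 0.0546], [0.717, 0.1463, 0.0516]]
case [ 0.6874 -0.1342  0.0427] cost 0.104 2 [[0.6818, -0.1336, 0.0537], [0.6874, -0.1341, 0.0441]]
tastevin [0.6754 0.1019 0.7246] cost 0.115 2 [[0.6754, 0.1019, 0.7253], [0.6761, 0.102, 0.7214]]
stopper [ 0.4722 -0.0561  0.129 ] cost 0.761 1 [[0.4722, -0.0561, 0.1289]]
seal [ 0.6822 -0.0057  0.4922] cost 0.806 2 [[0.6823, -0.0058, 0.5575], [0.6825, -0.0053, 0.4947]]
square [ 0.0014  0.0001 -0.0036]
case [-0.043  -0.2789 -0.0123]
tastevin [-0.042  -0.0425  0.6696]
stopper [-0.2536 -0.189   0.074 ]
seal [-0.0412 -0.1503  0.4372]
```

View pics/t11.png

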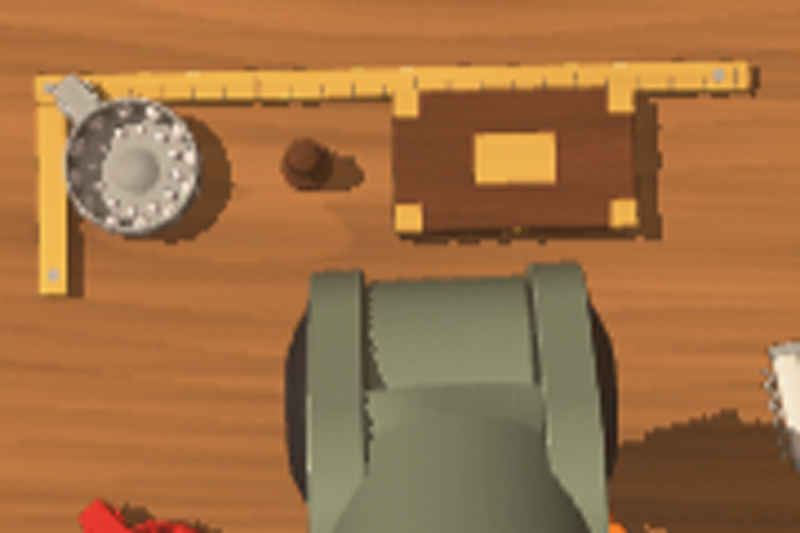

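View pics/c11.png

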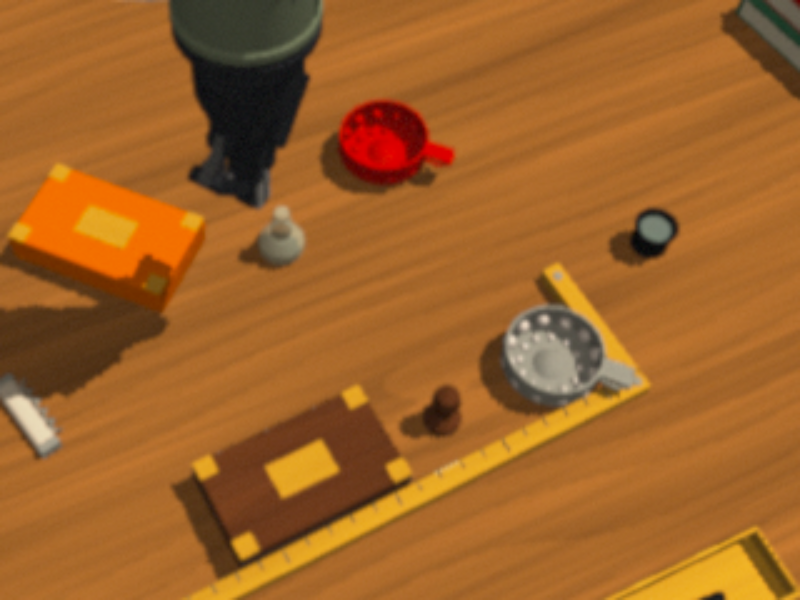

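Tastevin at (-0.042, -0.0425), in the corner. For the case, the scene fit (x -0.048) is biased because the arm hides its lower edge. I'll check the flush pose with an overlay that isn't affected by that.

```bash
python3 - <<'E'
from m import *
f=viewer.grab_frame("scene"); sq=(.715,.1466,.055)
c,s=np.cos(.055),np.sin(.055)
ws=lambda x,y:(sq[0]+c*x-s*y, sq[1]+s*x+c*y)
p=(*ws(-.044,-.279),.052)
im=cv2.resize(f["pixels"],None,fx=6,fy=6,interpolation=cv2.INTER_CUBIC)
def ln(P,col): cv2.polylines(im,[np.int32(np.round((proj(f,P)+.5)*6-.5))],True,col,1)
P=pts("case",*p)[0]; ln(P[[1,3,7,5]],(0,255,0))
for q in pts("square",*sq): ln(q[[1,3,7,5]],(255,255,0))
cv2.imwrite("pics/c12.png",im[1480:1480+560,1500:2300])
E
```

```text
(no output)
```

View pics/c12.png

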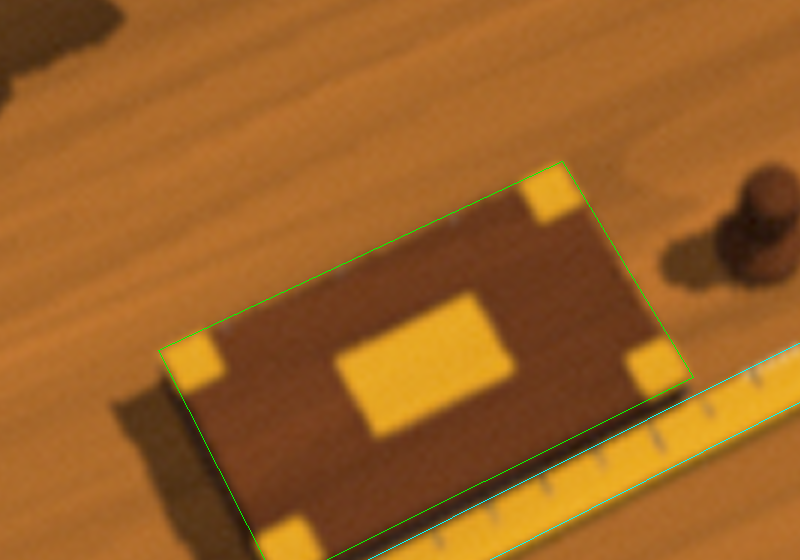

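The flush-pose overlay matches the case's top edges to about a pixel, so I'm handing in.

```bash
python3 -c "
from workcell import bot
print(bot.job_done())"
```

```text
the job is handed in; nothing more can be done
None
```

I pushed the case flush against the long arm and the tastevin into the inside corner, sliding only, and handed the job in after about 15 s. `job_done()` gives no verdict, so this rests on my last checks.

- **Case:** I pushed it with the open fingers until the force rose to about 10 N and the tool stopped. In the square's frame the two-camera fit puts it at x ≈ -0.043, y ≈ -0.279, with an angle of about -0.01 rad.
- **Tastevin:** I pushed it from inside the bowl with the closed fingers until the force rose to about 8 N. It ended at (-0.042, -0.0425).
- **Other pieces:** the seal and stopper fits agree with the start to within about 2 mm. In the pictures I saw no change in the loupe and folding corkscrew. I did not re-measure those two or the turntable pieces, but the arm never worked near them.
- **Gripper:** it was lifted clear at 0.15 m and touched nothing at the end.

**Disagreement:** the scene camera alone put the case at x ≈ -0.048, still inside the limit. The square's arm hides the case's lower edge in that view. Overlaying the flush pose on that picture matched the case's top edges to about a pixel, and the contact force agreed.

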